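# Wind up the cake lift with its removable crank

## Task

Fit the loose crank down over the square spindle of the cake lift until it sits fully home, and wind it clockwise until the lift reaches its top stop. Then lift the crank off and lay it flat on the wooden board, knob up and wholly on the board, without touching the cake and its plinth or shifting the cutter ring and the jar that stand close by.

Things in the scene. Friction and masses are not known exactly. Their poses are not given: they have to be found in the camera images.
- lift: Fixed cake lift: low stainless box, 160 (its x) by 455 (its y) by 70 mm high. Origin at counter level under the spindle axis, z up. The box reaches 55 mm to +y and 400 mm to -y of the spindle; the round plinth (radius 110 mm) stands 300 mm to the -y side. Turning the spindle clockwise (seen from above) raises the plinth 20 mm a turn; friction of 0.25 N m holds it where it is left.
- shoulder (a point): Spindle axis at the top of a fixed round shoulder (radius 16 mm), 80 mm above the counter, axes as the lift's. The spindle's square, 16 by 16 mm, stands 28 mm up from here; its last 4 mm step in to 14.5 and then 13 mm. The angle of the square differs each time and is NOT measured: look, or find it by touch. A crank that is home rests on the shoulder.
- plinth_top (a point): Centre of the top of the plinth's steel plate, under the cake. 130 to 136 mm above the counter at the start, 143 mm at the top stop. The stop is hard and felt as a sudden strong resistance (winding needs about 3 to 10 N at the knob); 0.35 to 0.65 of a turn leads to it. A crank left twisted hard against the stop may bind: ease it back a few degrees to lift it off.
- crank: Loose steel crank, 0.24 to 0.5 kg, flat on the board. Origin on the socket axis at the underside, z up, x to the knob. Hub: block 38 x 38 x 34 mm high with a square through hole 18.5 x 18.5 mm, sides along x and y; grasp it across its y sides. Arm: 22 wide, 10 thick, flush with the underside, to a boss (radius 14) at x = 75 mm. Upright knob there, radius 11, from 12 to 58 mm above the underside.
- knob (a point): Point on the crank knob's axis, 35 mm above the crank's underside, 75 mm from the socket axis.
- board: Fixed wooden board, 200 (its x) by 280 (its y) by 12 mm high, origin at the centre of its underside on the counter.
- cutter: Thin steel pastry-cutter ring, diameter 48 mm, 30 mm high, standing on the board near its (+x, -y) corner, about 72 mm and -110 mm from the board's centre. Leave alone. Origin: centre of underside.
- jar: Lidded jar behind the board and the lift, diameter 60 mm, 85 mm high. Leave alone. Origin: centre of underside.
- plinth: The lift's round steel plate (radius 110 mm, 8 mm thick) with the chocolate cake on it (radius 86 mm, its top 71 mm above the plate's underside; card and cake are one with the plate). Not to be touched. Origin on the plate's axis, 33 mm under the plate's top.
There are look-alikes about, which are no part of the job. What is shaped like the crank but blue is not meant.

How it is judged:
On the way, in this order (a step that is already met when the one before it is completed fails the run):
1. the crank sits fully home on the spindle (horizontal distance between crank and shoulder below 0.004 m and z of crank in the frame of shoulder between -0.004 and 0.004 m and angle between crank's own z axis and vertical below 0.15 rad), for 0.2 s.
2. the lift is wound up to its top stop with the crank on the spindle (z of plinth_top in the frame of lift above 0.141 m and horizontal distance between crank and shoulder below 0.005 m and z of crank in the frame of shoulder below 0.015 m), for 0.1 s.
At the end, for the whole second after the job is handed in: The plinth is within 2 mm of its top stop; the crank lies flat on the board, knob up (tilt under 0.1 rad, underside within 4 mm of the board's top), its socket axis at least 10 mm and its knob axis at least 5 mm inside the board's edges, released and at rest (z of plinth_top in the frame of lift above 0.141 m and z of crank in the frame of board between 0.008 and 0.016 m and angle between crank's own z axis and vertical below 0.1 rad and x of crank in the frame of board between -0.09 and 0.09 m and y of crank in the frame of board between -0.13 and 0.13 m and x of knob in the frame of board between -0.095 and 0.095 m and y of knob in the frame of board between -0.135 and 0.135 m and linear speed of crank below 0.02 m/s); the robot touches nothing.
It fails at once if the plinth or its cake is touched (contact force between anything else and plinth above 0.5 N).
It fails at once if the cutter ring or the jar is pushed more than 25 mm (distance of any of cutter, jar from where it was at the start of the episode above 0.025 m).
It also fails if it takes over 72 s, if anything falls off the work surface, if the arm or the gripper's body presses on something with over 40 N, if the wrist force passes 120 N, or if a joint passes its speed limit or range.

## Robot

A 6-joint arm with a two-finger parallel gripper is mounted at the origin on the work surface. World frame = base frame: x ahead of the robot, y to its left, z up, the work surface at z = 0. Lengths are in m, angles in rad, forces in N, time in s.
With the tool pointing down it reaches from about 0.325 to 0.775 m from the base axis. Payload 5.5 kg.
Tool frame: the origin (TCP) lies on the centre line of the jaws, within the pads' length; the fingertips stand ahead of it and the grasp point (between the pads) lies 8 mm behind it (r.nose_length is the z of the fingertips in the tool frame, in m); z points along the fingers, y is the line along which they close (so a half turn about z gives the same grasp; the last joint's range is limited). The gripper opens to 88 mm and grips with 3 to 60 N. Pads are 20 mm wide; open, the fingers measure 115 mm over their backs; the gripper's body (75 mm by 178 mm) begins 61 mm behind the grasp point.
Start: joints at [1.144, 0.091, 1.231, -0, 1.82, -0.057], TCP at [0.217, 0.559, 0.234] pointing down, gripper open.
Joint ranges: [-2.87, 2.87], [-0.86, 2.18], [0.17, 2.46], [-1.51, 4.65], [0.06, 2.69], [-2.65, 2.65]. Speed limits (rad/s): [2.57, 2.57, 3.01, 3.14, 3.14, 3.14].

## Interface

Orientations are given as a unit quaternion [w, x, y, z].
In Python, from cell import r, grab_frame, camera_model gives the robot as it stands.
- The arm moves only by the tool step_arm, never from a script. Its argument "series" is a list of rows, each an object with "slide": the shift along the tool's x, y, z in cm, a list of three; "dr": the turn, a rotation vector about the tool's x, y, z in degrees, a list of three; "claw": the closure, from 0 (fully open) to 1 (shut). A call has exactly 8 rows; each row shifts and turns the commanded pose from where the row before left it, along the tool's axes as they then stand; what a row does not reach is not made up. A row lasts 1/8 s, in which the tool goes at most 62.5 mm and 10.7 degrees, less where a joint would pass 70% of its speed; a pose out of reach is approached as far as the arm can. A call with a gripper value outside its range is refused whole. The fingers move at their own pace and stop on an object; "newtons" is the grip in N (left out, the last holds). Time passes only in rows, so rows that do not move let the fingers close, or fill a call up. It gives the time, the measured TCP pose, the force, the opening and the grip force at its end, in the units of the state.
- r.sense(): the state, without advancing time (a new reading comes with each control period).
- grab_frame(name): name is "side" or "top"; returns (picture, depth): 384x512x3 uint8, blue, green, red; 384x512 float32, m along the optical axis (not along the pixel's ray), 0 where there is no reading.
- camera_model(name): a dict with "mtx" (3x3 intrinsics, pixels), "eye" and "attitude" of the camera in the world. Camera axes: x right, y down, z forward; pixel columns grow to the right and rows downward; lengths in m; the calibration is good to about 2 mm. A picture is of the moment at which its call begins. camera_model takes no time and is no camera call.
- r.finish_job(): hands the job in; it is judged then, once.
The state is a dict: "clock": time; "q": joint angles; "qvel": joint speeds; "joint_torque": joint torques, N m; "ee_pos": TCP position; "orientation": TCP orientation; "ft_force": force on the tool from outside, world axes, zero at the start; "torque": the same for the moment, N m; "opening": finger opening in m; "grip_force": force on a finger pad.
Only numpy, scipy, OpenCV 4.12 (cv2) and the standard library are available. Lean on these libraries where they do the work, as an engineer would, in place of code of your own. Each camera call takes 0.05 s, during which the arm holds its last target. There are 200 camera calls.

## Working session

There is one attempt and no reset: what is moved stays moved. The work goes in short steps, Python scripts to look and compute and a tool call to move; the robot and the scene stay as the last step left them, time stands still between calls to the robot, and variables do not carry over. Pictures are saved under pics/ and viewed, at most 10 in all, crops included, and the job is handed in when it is done.

Besides the shell and the picture viewer there is one more tool, called after "Call:" as name(argument=value, ...), one argument or row to a line, values as JSON. step_arm: Moves the arm, as the interface text tells. Its arguments: {"type":"object","properties":{"series":{"type":"array"},"newtons":{"type":"number"}},"required":["series"]}

```bash
mkdir -p pics; ls; cat > h.py <<'E'
import numpy as np, cv2
from scipy.spatial.transform import Rotation as R
from cell import r, grab_frame, camera_model
def rot(m):
    a=np.array(m['attitude'],float)
    return a if a.shape==(3,3) else R.from_quat(a[[1,2,3,0]]).as_matrix()
def ray(m,uv,z):
    K=np.array(m['mtx']);d=rot(m)@np.linalg.inv(K)@np.array([uv[0],uv[1],1.])
    e=np.array(m['eye']);return e+d*(z-e[2])/d[2]
def cloud(m,dep):
    K=np.array(m['mtx']);v,u=np.mgrid[:dep.shape[0],:dep.shape[1]]
    P=np.stack([(u-K[0,2])/K[0,0],(v-K[1,2])/K[1,1],np.ones_like(u)],-1)*dep[...,None]
    return P@rot(m).T+np.array(m['eye'])
def proj(m,p):
    c=rot(m).T@(np.array(p)-np.array(m['eye']));c=np.array(m['mtx'])@c;return c[:2]/c[2]
E
python3 - <<'E'
from h import *
for n in ['top','side']:
    p,d=grab_frame(n);cv2.imwrite(f'pics/{n}0.png',p);np.savez(f'{n}0.npz',p=p,d=d)
    print(n,camera_model(n))
s=r.sense();print(s,r.nose_length)
E
```

```text
pics
top {'mtx': array([[438.32206581,   0.        , 249.48956697],
       [  0.        , 438.32206581, 192.99270748],
       [  0.        ,   0.        ,   1.        ]]), 'eye': array([ 0.5333863 , -0.04418303,  1.32617277]), 'attitude': array([-0.01583193,  0.71274505, -0.70109464,  0.01449651])}
side {'mtx': array([[380.71520724,   0.        , 254.77927166],
       [  0.        , 380.71520724, 191.34040162],
       [  0.        ,   0.        ,   1.        ]]), 'eye': array([ 0.00088134, -0.66156686,  0.82641706]), 'attitude': array([-0.39924104,  0.83699965, -0.33821674,  0.16014874])}
{'clock': 0.1, 'q': array([ 1.14430727e+00,  9.17614835e-02,  1.23178169e+00, -7.55081532e-06,
        1.81979115e+00, -5.66771654e-02]), 'qvel': array([ 0.00029581, -0.0026467 , -0.00357034,  0.00047438,  0.00080596,
        0.00036827]), 'joint_torque': array([ 2.05011158e-03, -4.47858202e+01, -4.07568991e+01,  6.99432101e-02,
        2.84645939e-02, -9.18684827e-05]), 'ee_pos': array([0.21675081, 0.55921084, 0.232624  ]), 'orientation': array([-2.04784417e-04,  1.83854927e-01,  9.82953004e-01, -8.46419072e-04]), 'ft_force': array([ 1.10288113, -0.46961561,  0.45831724]), 'torque': array([ 0.0191307 , -0.01636537, -0.03051794]), 'grip_force': 0.0, 'opening': 0.08758237900593452} 0.011
```

View pics/top0.png

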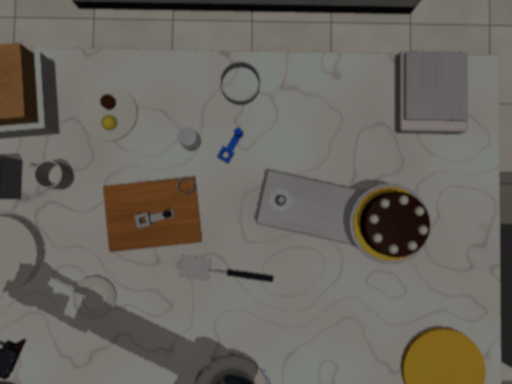

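View pics/side0.png

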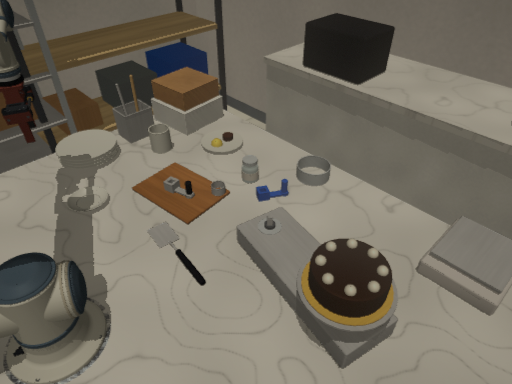

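```bash
python3 - <<'E'
from h import *
a=np.load('top0.npz');p=a['p'];d=a['d'];m=camera_model('top')
s=np.load('side0.npz');sp=s['p'];
def crop(p,u,v,w,h,W,H):
    return cv2.convertScaleAbs(cv2.resize(p[v:v+h,u:u+w],(W,H),interpolation=cv2.INTER_CUBIC),alpha=1.6)
t=crop(p,98,170,110,88,440,352)
b=crop(p,264,184,32,32,352,352)
t2=crop(sp,130,160,110,62,440,248)
b2=crop(sp,250,205,44,31,352,248)
cv2.imwrite('pics/c1.png',np.vstack([np.hstack([t,b]),np.hstack([t2,b2])]))
C=cloud(m,d)
hsv=cv2.cvtColor(p,cv2.COLOR_BGR2HSV)
# board
mk=cv2.inRange(hsv,(4,110,40),(20,255,255));mk[:165]=0;mk[265:]=0;mk[:,:95]=0;mk[:,215:]=0
mk=cv2.morphologyEx(mk,cv2.MORPH_CLOSE,np.ones((25,25)))
c=max(cv2.findContours(mk,0,2)[0],key=cv2.contourArea);rc=cv2.minAreaRect(c)
bx=np.array([ray(m,q,.012) for q in cv2.boxPoints(rc)]);print('board',rc,bx.round(4),bx.mean(0))
# lift top by depth
z=C[...,2]
mk=((z>.06)&(z<.085)).astype(np.uint8)*255;mk[:160]=0;mk[250:]=0;mk[:,:240]=0;mk[:,352:]=0
pts=C[mk>0];print('lift n',len(pts),np.median(pts[:,2]))
np.set_printoptions(precision=0,suppress=True,linewidth=200)
print('spindle z mm');print((z[190:211,270:291]*1000).round())
print('crank z mm');print((z[205:228,132:178:1]*1000).round())
E
```

```text
board ((151.81442260742188, 213.5335693359375), (64.81155395507812, 92.11194610595703), 83.82982635498047) [[0.6027 0.4005 0.012 ]
 [0.6371 0.126  0.012 ]
 [0.4445 0.101  0.012 ]
 [0.4105 0.3738 0.012 ]] [0.52367832 0.25033575 0.012     ]
lift n 5034 0.06979985912063746
spindle z mm
[[  69.   74.   68.   71.   69.   76.   71.   66.   77.   66.   69.   70.   69.   70.   72.   70.   70.   70.   71.   70.   71.]
 [  71.   71.   69.   71.   72.   68.   66.   71.   73.   73.   69.   73.   68.   67.   72.   68.   73.   74.   70.   73.   70.]
 [  73.   68.   69.   72.   74.   71.   70.   75.   74.   70.   70.   70.   70.   71.   75.   70. 1326.   71.   72.   73.   72.]
 [  69.   72.   71.   71.   70.   73.   75.   69.   72.   68.   67.   70.   67.   74.   70.   71.   72.   65.   72.   69.   71.]
 [  76.   70.   69.   66.   67.   71.   70.   72.   67.   78.   79.   78.   76.   68.   68.   71.   68.   70.   72.   70.   66.]
 [  73.   72.   69.   69.   71.   74.   70.   80.   82.   79.   81.   78.   80.   78.   71.   68.   70.   72.   70.   73.   74.]
 [  69.   70.   69.   67.   70.   68.   81
[... 1396 characters left out ...]
   68.   70.   70.   71.   72.   71.   71.   74.   74.   74.   73.   65.   71.   67.   64.   69.   70.   70.]
 [  73.   72.   72.   70.   72.   67.   74.   73.   74.   71.   69.   68.   69.   70.   70.   72.   66.   73.   72.   75.   72.]
 [  68.   75.   70.   70.   69.   68.   70.   72.   75.   73.   69.   70.   72.   68.   75.   69.   67.   70.   72.   71.   69.]
 [  68.   70.   68.   73.   69.   68.   72.   74.   65.   73.   70.   68.   66.   73.   70.   72.   67.   68.   67.   72.   75.]]
crank z mm
[[15.  9. 10. ... 15. 14. 15.]
 [12. 11. 16. ...  9. 11. 13.]
 [17. 10. 10. ... 11.  9. 16.]
 ...
 [10. 14. 11. ... 15. 11. 14.]
 [17.  7. 12. ... 14.  8. 10.]
 [13. 10. 11. ... 14. 13. 19.]]
```

View pics/c1.png

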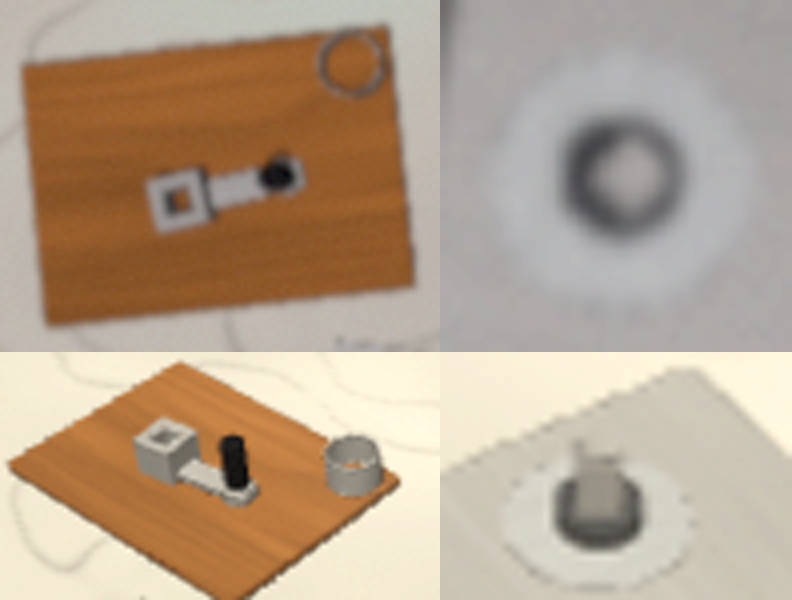

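```bash
python3 - <<'E'
from h import *
m=camera_model('top')
f=[grab_frame('top') for _ in range(6)]
d=np.median([x[1] for x in f],0).astype(np.float32);p=np.median([x[0] for x in f],0).astype(np.uint8);np.savez('top1.npz',p=p,d=d)
C=cloud(m,d);z=C[...,2]
v,u=np.mgrid[:384,:512]
def reg(lo,hi,u0,u1,v0,v1):return (z>lo)&(z<hi)&(u>u0)&(u<u1)&(v>v0)&(v<v1)
def cen(M,zz):
    uv=np.array([u[M].mean(),v[M].mean()]);return uv,ray(m,uv,zz),M.sum()
kn=reg(.052,.09,132,185,200,232);hb=reg(.034,.052,132,156,204,234)
sp=reg(.093,.12,268,294,188,213);sh=reg(.0755,.12,268,294,188,213)
print('knob',cen(kn,.07));print('hub',cen(hb,.046));print('sp',cen(sp,.108));print('shoulder',cen(sh,.08))
for n,M in(('hub',hb),('sp',sp)):
    for row in M[v[M].min():v[M].max()+1,u[M].min():u[M].max()+1]:print(''.join('#' if x else '.' for x in row))
    P=C[M][:,:2];q=P-P.mean(0);w=((q[:,0]+1j*q[:,1])**4).sum()
    # a square has (corner) 4th moment phase = pi at theta 0 of sides
    print(n,'side angle deg',np.degrees(np.angle(-w))/4,abs(w)/(np.abs(q[:,0]+1j*q[:,1])**4).sum())
    r_=cv2.minAreaRect(np.float32(P*1000));print(r_)
k=cen(kn,.07)[1];h=cen(hb,.046)[1];print('crank ang',np.degrees(np.arctan2(*(k-h)[[1,0]])),np.linalg.norm((k-h)[:2]))
# lift
L=reg(.055,.085,230,352,150,260).astype(np.uint8);L=cv2.morphologyEx(L,cv2.MORPH_OPEN,np.ones((5,5)))
c=max(cv2.findContours(L,0,2)[0],key=cv2.contourArea);rc=cv2.minAreaRect(c);print(rc,[ray(m,x,.07).round(4) for x in cv2.boxPoints(rc)])
cl=reg(.1,.3,345,440,170,270);print('cake',[ray(m,x,.17).round(3) for x in[(u[cl].min(),215),(u[cl].max(),215)]],z[cl].max(),np.percentile(z[cl],[50,90]))
ct=reg(.03,.06,172,200,172,198);print('cutter',cen(ct,.042));j=reg(.07,.1,172,205,120,160);print('jar',cen(j,.085))
E
```

```text
knob (array([166.        , 213.11320755]), array([0.52568399, 0.19674026, 0.07      ]), np.int64(53))
hub (array([142.43421053, 219.375     ]), array([0.50616039, 0.26964205, 0.046     ]), np.int64(152))
sp (array([280.5, 199. ]), array([ 0.57035578, -0.12791729,  0.108     ]), np.int64(32))
shoulder (array([280.15151515, 199.23232323]), array([ 0.57052841, -0.12886013,  0.08      ]), np.int64(99))
..........###...
......########..
..############..
##############..
########..####..
####......#####.
#####.....#####.
.####......####.
.#####.....####.
.#####.....#####
.#####....######
..##############
..##############
..##########....
..######........
..##............
hub side angle deg 14.556605222613381 0.4485559233986646
((506.19805908203125, 270.95672607421875), (37.55867385864258, 38.52206039428711), 14.600224494934082)
...##...
..####..
.######.
########
.######.
..####..
...##...
sp side angle deg -44.31300409817316 0.46110747661429174
((570.3846435546875, -128.0320587158203), (13.673723220825195, 13.690796852111816), 45.66019058227539)
crank ang -75.00760997675246 0.07547080077754066
((308.89410400390625, 205.97647094726562), (97.83561706542969, 55.5341911315918), 12.52880859375) [array([ 0.5032, -0.0589,  0.07  ]), array([ 0.6593, -0.091 ,  0.07  ]), array([ 0.6027, -0.3658,  0.07  ]), array([ 0.4472, -0.3323,  0.07  ])]
cake [array([ 0.529, -0.305,  0.17 ]), array([ 0.533, -0.515,  0.17 ])] 0.21439051433715295 [0.19659794 0.20343298]
cutter (array([184.32075472, 184.8490566 ]), array([0.60925977, 0.15036796, 0.042     ]), np.int64(53))
jar (array([187.37234043, 136.07801418]), array([0.74610273, 0.13834136, 0.085     ]), np.int64(282))
```

```bash
cat >> h.py <<'E'
def yaw(s):
    w,x,y,z=s['orientation'];M=R.from_quat([x,y,z,w]).as_matrix();return np.degrees(np.arctan2(M[1,1],M[0,1])),M
def plan(x,y,z,yw,n=8):
    "rows from the measured pose to the target, sharing the way evenly over n rows"
    s=r.sense();y0,M=yaw(s);D=(np.array([x,y,z])-s['ee_pos'])/n;dy=(yw-y0)/n
    print('at',s['ee_pos'].round(4),'yaw %.1f tilt %.2f'%(y0,np.degrees(np.arccos(-M[2,2]))),'t %.2f'%s['clock'],'F',s['ft_force'].round(1),'T',s['torque'].round(2),'open %.4f'%s['opening'],'q6 %.1f'%np.degrees(s['q'][5]))
    for i in range(n):
        print((R.from_euler('z',dy*i,degrees=True).as_matrix()@M).T.dot(D*100).round(2).tolist(),'dr z %.1f'%-dy)
E
python3 -c "
from h import *
plan(.5062,.2702,.13,14.8)"
```

```text
at [0.2168 0.5594 0.2334] yaw 68.8 tilt 0.02 t 0.40 F [ 0.5 -0.6 -0.4] T [ 0.06 -0.01 -0.01] open 0.0879 q6 -3.2
[-4.68, -2.06, 1.29] dr z 6.8
[-4.89, -1.5, 1.29] dr z 6.8
[-5.03, -0.91, 1.29] dr z 6.8
[-5.1, -0.32, 1.29] dr z 6.8
[-5.11, 0.29, 1.29] dr z 6.8
[-5.04, 0.89, 1.29] dr z 6.8
[-4.9, 1.47, 1.29] dr z 6.8
[-4.69, 2.04, 1.29] dr z 6.8
```

Call:
step_arm(
  series=[
    {"slide": [-4.68, -2.06, 1.29], "dr": [0, 0, 6.8], "claw": 0},
    {"slide": [-4.89, -1.5, 1.29], "dr": [0, 0, 6.8], "claw": 0},
    {"slide": [-5.03, -0.91, 1.29], "dr": [0, 0, 6.8], "claw": 0},
    {"slide": [-5.1, -0.32, 1.29], "dr": [0, 0, 6.8], "claw": 0},
    {"slide": [-5.11, 0.29, 1.29], "dr": [0, 0, 6.8], "claw": 0},
    {"slide": [-5.04, 0.89, 1.29], "dr": [0, 0, 6.8], "claw": 0},
    {"slide": [-4.9, 1.47, 1.29], "dr": [0, 0, 6.8], "claw": 0},
    {"slide": [-4.69, 2.04, 1.29], "dr": [0, 0, 6.8], "claw": 0},
  ],
  newtons=40,
)

```text
clock: 1.4
ee_pos: [0.5066, 0.2681, 0.1303]
orientation: [0.0, 0.614, 0.789, 0.0]
ft_force: [-0.5, 0.2, -0.1]
opening: 0.0881
grip_force: 0.0
```

```bash
python3 -c "
from h import *
plan(.5062,.2702,.029,14.8,5)"
```

```text
at [0.5066 0.2681 0.1303] yaw 14.2 tilt 0.04 t 1.40 F [-0.5  0.2 -0.1] T [-0.08 -0.04 -0.02] open 0.0881 q6 10.3
[0.04, 0.0, 2.03] dr z -0.1
[0.04, 0.0, 2.03] dr z -0.1
[0.04, 0.0, 2.03] dr z -0.1
[0.04, 0.0, 2.03] dr z -0.1
[0.04, 0.0, 2.03] dr z -0.1
```

Call:
step_arm(
  series=[
    {"slide": [0, 0, 2.5], "dr": [0, 0, 0], "claw": 0},
    {"slide": [0, 0, 2.5], "dr": [0, 0, 0], "claw": 0},
    {"slide": [0, 0, 2.5], "dr": [0, 0, 0], "claw": 0},
    {"slide": [0, 0, 1.5], "dr": [0, 0, 0], "claw": 0},
    {"slide": [0, 0, 0], "dr": [0, 0, 0], "claw": 0},
    {"slide": [0, 0, 0], "dr": [0, 0, 0], "claw": 0},
    {"slide": [0, 0, 0], "dr": [0, 0, 0], "claw": 0},
    {"slide": [0, 0, 0], "dr": [0, 0, 0], "claw": 0},
  ],
)

```text
clock: 2.4
ee_pos: [0.5059, 0.2697, 0.0414]
orientation: [0.0, 0.613, 0.79, 0.001]
ft_force: [-0.1, -0.1, -0.0]
opening: 0.0876
grip_force: 0.0
```

```bash
python3 -c "
from h import *
plan(.5062,.2702,.029,14.8,1)"
```

```text
at [0.5059 0.2697 0.0414] yaw 14.4 tilt 0.08 t 2.40 F [-0.1 -0.1 -0. ] T [-0.08  0.05  0.01] open 0.0876 q6 10.2
[0.04, 0.04, 1.24] dr z -0.4
```

Call:
step_arm(
  series=[
    {"slide": [0.04, 0, 1.2], "dr": [0, 0, -0.4], "claw": 0},
    {"slide": [0, 0, 0], "dr": [0, 0, 0], "claw": 0},
    {"slide": [0, 0, 0], "dr": [0, 0, 0], "claw": 1},
    {"slide": [0, 0, 0], "dr": [0, 0, 0], "claw": 1},
    {"slide": [0, 0, 0], "dr": [0, 0, 0], "claw": 1},
    {"slide": [0, 0, 0], "dr": [0, 0, 0], "claw": 1},
    {"slide": [0, 0, 0], "dr": [0, 0, 0], "claw": 1},
    {"slide": [0, 0, 0], "dr": [0, 0, 0], "claw": 1},
  ],
  newtons=50,
)

```text
clock: 3.4
ee_pos: [0.5054, 0.2698, 0.0285]
orientation: [-0.0, 0.61, 0.792, -0.0]
ft_force: [0.0, -0.3, 1.2]
opening: 0.0377
grip_force: 50.0
```

```bash
python3 -c "
from h import *
plan(.5062,.2702,.18,14.8,1)
m=camera_model('top')
p,d=grab_frame('top')
C=cloud(m,d);z=C[...,2];v,u=np.mgrid[:384,:512]
M=(z>.052)&(z<.078)&(u>150)&(u<185)&(v>203)&(v<232)
print(M.sum(),u[M].mean(),v[M].mean(),ray(m,(u[M].mean(),v[M].mean()),.07))"
```

```text
at [0.5054 0.2698 0.0285] yaw 14.8 tilt 0.00 t 3.40 F [ 0.  -0.3  1.2] T [-0.14  0.18 -0.02] open 0.0377 q6 9.9
[0.01, 0.09, -15.15] dr z 0.0
50 165.92 212.98 [0.52606117 0.1969788  0.07      ]
```

Call:
step_arm(
  series=[
    {"slide": [0, 0, -1.0], "dr": [0, 0, 0], "claw": 1},
    {"slide": [0, 0, -2.0], "dr": [0, 0, -7], "claw": 1},
    {"slide": [0, 0, -2.5], "dr": [0, 0, -10], "claw": 1},
    {"slide": [0, 0, -2.5], "dr": [0, 0, -10], "claw": 1},
    {"slide": [0, 0, -2.5], "dr": [0, 0, -10], "claw": 1},
    {"slide": [0, 0, -2.5], "dr": [0, 0, -10], "claw": 1},
    {"slide": [0, 0, -2.5], "dr": [0, 0, -10], "claw": 1},
    {"slide": [0, 0, -1.0], "dr": [0, 0, -10], "claw": 1},
  ],
  newtons=60,
)

```text
clock: 4.45
ee_pos: [0.5056, 0.27, 0.1954]
orientation: [0.001, 0.069, 0.998, 0.0]
ft_force: [-0.2, -0.6, -4.3]
opening: 0.0374
grip_force: 60.0
```

```bash
python3 -c "
from h import *
plan(.5695,-.1284,.19,131,8)"
```

```text
at [0.5056 0.27   0.1954] yaw 82.1 tilt 0.11 t 4.45 F [-0.2 -0.6 -4.3] T [ 0.02  0.08 -0.02] open 0.0374 q6 -57.4
[-1.47, -4.82, 0.07] dr z -6.1
[-0.95, -4.95, 0.06] dr z -6.1
[-0.42, -5.03, 0.06] dr z -6.1
[0.12, -5.04, 0.06] dr z -6.1
[0.65, -5.0, 0.06] dr z -6.1
[1.18, -4.9, 0.06] dr z -6.1
[1.7, -4.75, 0.06] dr z -6.1
[2.19, -4.54, 0.06] dr z -6.1
```

Call:
step_arm(
  series=[
    {"slide": [-1.47, -4.82, 0.06], "dr": [0, 0, -6.1], "claw": 1},
    {"slide": [-0.95, -4.95, 0.06], "dr": [0, 0, -6.1], "claw": 1},
    {"slide": [-0.42, -5.03, 0.06], "dr": [0, 0, -6.1], "claw": 1},
    {"slide": [0.12, -5.04, 0.06], "dr": [0, 0, -6.1], "claw": 1},
    {"slide": [0.65, -5.0, 0.06], "dr": [0, 0, -6.1], "claw": 1},
    {"slide": [1.18, -4.9, 0.06], "dr": [0, 0, -6.1], "claw": 1},
    {"slide": [1.7, -4.75, 0.06], "dr": [0, 0, -6.1], "claw": 1},
    {"slide": [2.19, -4.54, 0.06], "dr": [0, 0, -6.1], "claw": 1},
  ],
)

```text
clock: 5.45
ee_pos: [0.5666, -0.1304, 0.1884]
orientation: [-0.0, -0.349, 0.937, 0.0]
ft_force: [0.7, -0.4, -3.7]
opening: 0.0379
grip_force: 60.0
```

```bash
python3 -c "
from h import *
plan(.5695,-.1284,.15,131,1)"
```

```text
at [ 0.5666 -0.1304  0.1884] yaw 130.8 tilt 0.05 t 5.45 F [ 0.7 -0.4 -3.7] T [0.08 0.04 0.01] open 0.0379 q6 -147.1
[-0.35, -0.04, 3.84] dr z -0.2
```

Call:
step_arm(
  series=[
    {"slide": [-0.2, 0, 2], "dr": [0, 0, 0], "claw": 1},
    {"slide": [0, 0, 1.5], "dr": [0, 0, 0], "claw": 1},
    {"slide": [0, 0, 0], "dr": [0, 0, 0], "claw": 1},
    {"slide": [0, 0, 0], "dr": [0, 0, 0], "claw": 1},
    {"slide": [0, 0, 0], "dr": [0, 0, 0], "claw": 1},
    {"slide": [0, 0, 0], "dr": [0, 0, 0], "claw": 1},
    {"slide": [0, 0, 0], "dr": [0, 0, 0], "claw": 1},
    {"slide": [0, 0, 0], "dr": [0, 0, 0], "claw": 1},
  ],
)

```text
clock: 6.45
ee_pos: [0.5684, -0.1275, 0.1538]
orientation: [0.0, -0.347, 0.938, -0.0]
ft_force: [-0.1, 0.7, -5.0]
opening: 0.0378
grip_force: 60.0
```

```bash
python3 - <<'E'
from h import *
plan(.5695,-.1284,.1285,131,1)
s=r.sense();y0,M=yaw(s)
im=[]
for n in('top','side'):
    m=camera_model(n);p,d=grab_frame(n)
    e=s['ee_pos'];a=np.radians(y0-90);k=e+[.075*np.cos(a),.075*np.sin(a),.058-.0165]
    print(n,'spindle top',proj(m,[.5704,-.1284,.108]),'knob top exp',proj(m,k),'tcp',proj(m,e))
    c=(proj(m,e)).astype(int);q=p[c[1]-40:c[1]+40,c[0]-50:c[0]+50];im.append(cv2.convertScaleAbs(cv2.resize(q,(400,320),interpolation=2),alpha=1.5));print('crop origin',c-[50,40])
    if n=='top':
        C=cloud(m,d);z=C[...,2];v,u=np.mgrid[:384,:512];kp=proj(m,k)
        W=(abs(z-k[2])<.02)&(np.hypot(u-kp[0],v-kp[1])<9);print(W.sum());print('knob seen',ray(m,(u[W].mean(),v[W].mean()),k[2]),'exp',k)
        for row in z[int(kp[1])-9:int(kp[1])+10,int(kp[0])-9:int(kp[0])+10]:print((row*1000).astype(int))
cv2.imwrite('pics/c2.png',np.hstack(im))
E
```

```text
at [ 0.5684 -0.1275  0.1538] yaw 130.6 tilt 0.01 t 6.45 F [-0.1  0.7 -5. ] T [-0.    0.05 -0.05] open 0.0378 q6 -146.6
[-0.02, -0.14, 2.53] dr z -0.4
top spindle top [280.67386574 198.98695935] knob top exp [264.09677462 176.44468324] tcp [281.5294656  199.21869107]
crop origin [231 159]
7
knob seen [ 0.62710869 -0.06956955  0.1952516 ] exp [ 0.62536417 -0.0787157   0.1952516 ]
[  2   1   5   0   1  -2   0   2   3   2  -2  -1   1   2 512 520 522 523
 525]
[  3   7  -4   0   1  -3   0   2   1   1  -4   2   0  -2 516 526 526 525
 526]
[ -1  -2   2  -1   0  -1   3  -2   0   0  -3 498 505 506 519 527 526 529
 529]
[  5  -3   2   0   5   0   3   0   0   1 497 507 511 521 525 530 530 528
 528]
[  1   2   2  -2   4   5   2   0   0 492 504 511 511 522 526 529 530 529
 527]
[ -3  -2  -4   1   0  -1  -2   1 143 505 511 514 515 524 532 534 533 531
 530]
[  0  -3   3   2   0   0 152 194 506 511 513 516 524 529 533 531 532 533
 534]
[   1   -5    0   -2    2  151 1326  498  508  512  519  518  527  529
  535  534  533  533  536]
[  3  -1   2  -4 149 189 194 504 512 516 518 518 528 533 534 534 534
[... 240 characters left out ...]
5
 536]
[  3   0   3   5 148 155 512 518 522 522 523 530 536 536 537 534 537 537
 535]
[ -1  -1  -4  -1 148 509 515 517 521 524 527 535 536 537 537 536 537 537
 536]
[ -1   5  -2   0  -6 514 517 521 523 523 529 535 536 538 539 539 538 538
 537]
[ -1  -1   1   6  -2 512 518 522 521 523 529 536 534 536 538 536 537 537
 538]
[  1  -1   6   4 476 516 516 520 522 529 535 535 537 538 540 538 535 537
 536]
[  0   0   1   1 513 515 517 522 524 532 535 536 537 537 538 540 537 538
 539]
[  4  -2  -2   2 513 516 521 524 525 533 535 539 537 538 537 538 537 538
 538]
side spindle top [269.67569831 215.50371075] knob top exp [271.40648485 174.38486338] tcp [269.31977388 203.21256318]
crop origin [219 163]
```

View pics/c2.png

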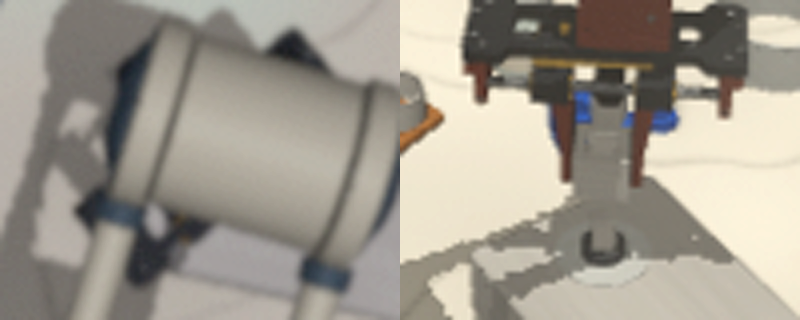

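Call:
step_arm(
  series=[
    {"slide": [0, -0.14, 1.0], "dr": [0, 0, 0], "claw": 1},
    {"slide": [0, 0, 1.3], "dr": [0, 0, 0], "claw": 1},
    {"slide": [0, 0, 0.2], "dr": [0, 0, 0], "claw": 1},
    {"slide": [0, 0, 0.2], "dr": [0, 0, 0], "claw": 1},
    {"slide": [0, 0, 0.2], "dr": [0, 0, 0], "claw": 1},
    {"slide": [0, 0, 0.2], "dr": [0, 0, 0], "claw": 1},
    {"slide": [0, 0, 0.1], "dr": [0, 0, 0], "claw": 1},
    {"slide": [0, 0, 0], "dr": [0, 0, 0], "claw": 1},
  ],
)

```text
clock: 7.55
ee_pos: [0.5693, -0.1286, 0.1216]
orientation: [-0.0, -0.347, 0.938, -0.0]
ft_force: [0.1, 0.2, -4.2]
opening: 0.0377
grip_force: 60.0
```

```bash
python3 -c "
from h import *
plan(.5695,-.1284,.1165,131,1)"
```

```text
at [ 0.5693 -0.1286  0.1216] yaw 130.6 tilt 0.00 t 7.55 F [ 0.1  0.2 -4.2] T [ 0.03  0.12 -0.03] open 0.0377 q6 -146.7
[-0.03, 0.0, 0.51] dr z -0.4
```

Call:
step_arm(
  series=[
    {"slide": [0, 0, 0.15], "dr": [0, 0, 0], "claw": 1},
    {"slide": [0, 0, 0.15], "dr": [0, 0, 0], "claw": 1},
    {"slide": [0, 0, 0.15], "dr": [0, 0, 0], "claw": 1},
    {"slide": [0, 0, 0.15], "dr": [0, 0, 0], "claw": 1},
    {"slide": [0, 0, 0.15], "dr": [0, 0, 0], "claw": 1},
    {"slide": [0, 0, 0.15], "dr": [0, 0, 0], "claw": 1},
    {"slide": [0, 0, 0], "dr": [0, 0, 0], "claw": 1},
    {"slide": [0, 0, 0], "dr": [0, 0, 0], "claw": 1},
  ],
)

```text
clock: 8.55
ee_pos: [0.5694, -0.1288, 0.1126]
orientation: [0.0, -0.347, 0.938, -0.0]
ft_force: [2.6, -2.7, -4.9]
opening: 0.0379
grip_force: 60.0
```

```bash
python3 -c "
from h import *
plan(.5695,-.1284,.0965,131,1)"
```

```text
at [ 0.5694 -0.1288  0.1126] yaw 130.6 tilt 0.03 t 8.55 F [ 2.6 -2.7 -4.9] T [-0.5  -0.34  0.04] open 0.0379 q6 -146.7
[-0.03, 0.03, 1.61] dr z -0.4
```

Call:
step_arm(
  series=[
    {"slide": [0, -0.06, 0.0], "dr": [0, 0, 0], "claw": 1},
    {"slide": [0, 0, 0.3], "dr": [0, 0, 0], "claw": 1},
    {"slide": [0, 0, 0.3], "dr": [0, 0, 0], "claw": 1},
    {"slide": [0, 0, 0.3], "dr": [0, 0, 0], "claw": 1},
    {"slide": [0, 0, 0.3], "dr": [0, 0, 0], "claw": 1},
    {"slide": [0, 0, 0.3], "dr": [0, 0, 0], "claw": 1},
    {"slide": [0, 0, 0.15], "dr": [0, 0, 0], "claw": 1},
    {"slide": [0, 0, 0], "dr": [0, 0, 0], "claw": 1},
  ],
)

```text
clock: 9.55
ee_pos: [0.5696, -0.129, 0.0965]
orientation: [-0.0, -0.347, 0.938, 0.0]
ft_force: [-2.1, -1.0, -1.2]
opening: 0.0378
grip_force: 60.0
```

```bash
python3 -c "
from h import *
plan(.5695,-.1284,.0965,131,1)"
```

```text
at [ 0.5696 -0.129   0.0965] yaw 130.6 tilt 0.01 t 9.55 F [-2.1 -1.  -1.2] T [-0.05  0.35 -0.02] open 0.0378 q6 -146.7
[-0.03, 0.05, -0.0] dr z -0.4
```

Call:
step_arm(
  series=[
    {"slide": [0.03, 0, 0.04], "dr": [0, 0, 0], "claw": 1},
    {"slide": [0, 0, 0], "dr": [0, 0, 0], "claw": 1},
    {"slide": [0, 0, 0], "dr": [0, 0, 0], "claw": 1},
    {"slide": [0, 0, 0], "dr": [0, 0, 4], "claw": 1},
    {"slide": [0, 0, 0], "dr": [0, 0, 5], "claw": 1},
    {"slide": [0, 0, 0], "dr": [0, 0, 7], "claw": 1},
    {"slide": [0, 0, 0], "dr": [0, 0, 7], "claw": 1},
    {"slide": [0, 0, 0], "dr": [0, 0, 7], "claw": 1},
  ],
)

```text
clock: 10.55
ee_pos: [0.5699, -0.1298, 0.0965]
orientation: [0.001, -0.091, 0.996, -0.001]
ft_force: [-1.8, -0.9, 3.4]
opening: 0.0377
grip_force: 60.0
```

```bash
python3 -c "
from h import *
plan(.5695,-.1287,.0965,131,1)"
```

```text
at [ 0.5699 -0.1298  0.0965] yaw 100.4 tilt 0.11 t 10.55 F [-1.8 -0.9  3.4] T [-0.08  0.45  0.3 ] open 0.0377 q6 -116.5
[0.02, 0.12, -0.0] dr z -30.6
```

Call:
step_arm(
  series=[
    {"slide": [0, 0.05, 0], "dr": [0, 0, 8], "claw": 1},
    {"slide": [0, 0, 0], "dr": [0, 0, 8], "claw": 1},
    {"slide": [0, 0, 0], "dr": [0, 0, 8], "claw": 1},
    {"slide": [0, 0, 0], "dr": [0, 0, 8], "claw": 1},
    {"slide": [0, 0, 0], "dr": [0, 0, 8], "claw": 1},
    {"slide": [0, 0, 0], "dr": [0, 0, 8], "claw": 1},
    {"slide": [0, 0, 0], "dr": [0, 0, 8], "claw": 1},
    {"slide": [0, 0, 0], "dr": [0, 0, 8], "claw": 1},
  ],
)

```text
clock: 11.55
ee_pos: [0.5697, -0.1303, 0.0965]
orientation: [0.001, 0.451, 0.892, -0.001]
ft_force: [-1.7, -4.7, 3.5]
opening: 0.0375
grip_force: 60.0
```

```bash
python3 -c "
from h import *
plan(.5695,-.1287,.0965,131,1)"
```

```text
at [ 0.5697 -0.1303  0.0965] yaw 36.3 tilt 0.19 t 11.55 F [-1.7 -4.7  3.5] T [-0.57  0.51  0.31] open 0.0375 q6 -52.5
[0.14, 0.08, -0.0] dr z -94.7
```

Call:
step_arm(
  series=[
    {"slide": [0, 0, 0], "dr": [0, 0, 6], "claw": 1},
    {"slide": [0, 0, 0], "dr": [0, 0, 6], "claw": 1},
    {"slide": [0, 0, 0], "dr": [0, 0, 6], "claw": 1},
    {"slide": [0, 0, 0], "dr": [0, 0, 6], "claw": 1},
    {"slide": [0, 0, 0], "dr": [0, 0, 6], "claw": 1},
    {"slide": [0, 0, 0], "dr": [0, 0, 4], "claw": 1},
    {"slide": [0, 0, 0], "dr": [0, 0, 4], "claw": 1},
    {"slide": [0, 0, 0], "dr": [0, 0, 4], "claw": 1},
  ],
)

```text
clock: 12.55
ee_pos: [0.5694, -0.1304, 0.0965]
orientation: [0.001, 0.741, 0.672, -0.001]
ft_force: [-2.6, -3.6, 3.3]
opening: 0.0378
grip_force: 60.0
```

```bash
cat > z.py <<'E'
from h import *
plan(.5695,-.1287,.0965,131,1)
m=camera_model('side');C=cloud(m,np.median([grab_frame('side')[1] for _ in range(3)],0));z=C[...,2]
c=np.array([.5695,-.1287])+.3*np.array([-np.sin(np.radians(-11.8)),np.cos(np.radians(-11.8))])*-1
rr=np.hypot(C[...,0]-c[0],C[...,1]-c[1]);M=(rr>.095)&(rr<.106)&(z>.11)&(z<.16)
print('plate z',c,M.sum(),np.percentile(z[M],[50,75]))
E
python3 z.py
```

```text
at [ 0.5694 -0.1304  0.0965] yaw -5.6 tilt 0.18 t 12.55 F [-2.6 -3.6  3.3] T [-0.65  0.71  0.33] open 0.0378 q6 -10.6
[0.17, -0.0, -0.0] dr z -136.6
plate z [ 0.50815118 -0.42236022] 906 [0.14334489 0.14503958]
```

Call:
step_arm(
  series=[
    {"slide": [0, 0, 0], "dr": [0, 0, 4], "claw": 1},
    {"slide": [0, 0, 0], "dr": [0, 0, 4], "claw": 1},
    {"slide": [0, 0, 0], "dr": [0, 0, 4], "claw": 1},
    {"slide": [0, 0, 0], "dr": [0, 0, 4], "claw": 1},
    {"slide": [0, 0, 0], "dr": [0, 0, 4], "claw": 1},
    {"slide": [0, 0, 0], "dr": [0, 0, 4], "claw": 1},
    {"slide": [0, 0, 0], "dr": [0, 0, 4], "claw": 1},
    {"slide": [0, 0, 0], "dr": [0, 0, 4], "claw": 1},
  ],
)

```text
clock: 13.7
ee_pos: [0.5691, -0.1303, 0.0965]
orientation: [0.001, 0.896, 0.443, -0.001]
ft_force: [-5.5, -4.4, 4.7]
opening: 0.0381
grip_force: 60.1
```

```bash
python3 z.py; python3 - <<'E'
from h import *
C=cloud(camera_model('side'),np.load('side0.npz')['d']);z=C[...,2]
rr=np.hypot(C[...,0]-.508,C[...,1]+.4224);M=(rr>.095)&(rr<.106)&(z>.11)&(z<.16);print('start',M.sum(),np.percentile(z[M],[50,75]))
E
```

```text
at [ 0.5691 -0.1303  0.0965] yaw -37.4 tilt 0.20 t 13.70 F [-5.5 -4.4  4.7] T [-0.73  0.94  2.07] open 0.0381 q6 21.3
[0.15, -0.07, -0.0] dr z -168.4
plate z [ 0.50815118 -0.42236022] 904 [0.14441    0.14629449]
start 898 [0.1363152  0.13787392]
```

Call:
step_arm(
  series=[
    {"slide": [0, 0, 0], "dr": [0, 0, 0], "claw": 1},
    {"slide": [0, 0, 0], "dr": [0, 0, -2], "claw": 1},
    {"slide": [0, 0, 0], "dr": [0, 0, -2], "claw": 1},
    {"slide": [0, 0, 0], "dr": [0, 0, -2], "claw": 1},
    {"slide": [0, 0, 0], "dr": [0, 0, -2], "claw": 1},
    {"slide": [0, 0, 0], "dr": [0, 0, -1], "claw": 1},
    {"slide": [0, 0, 0], "dr": [0, 0, 0], "claw": 1},
    {"slide": [0, 0, 0], "dr": [0, 0, 0], "claw": 1},
  ],
)

```text
clock: 14.85
ee_pos: [0.5692, -0.1304, 0.0965]
orientation: [0.001, 0.859, 0.512, -0.001]
ft_force: [-5.1, -5.1, 3.6]
opening: 0.0376
grip_force: 60.0
```

```bash
python3 z.py
```

```text
at [ 0.5692 -0.1304  0.0965] yaw -28.4 tilt 0.17 t 14.85 F [-5.1 -5.1  3.6] T [-0.63  0.81  0.44] open 0.0376 q6 12.3
[0.16, -0.05, -0.0] dr z -159.4
plate z [ 0.50815118 -0.42236022] 920 [0.14428814 0.14618942]
```

Call:
step_arm(
  series=[
    {"slide": [-0.1, -0.03, 0], "dr": [0, 0, -2], "claw": 1},
    {"slide": [0, 0, 0], "dr": [0, 0, -2], "claw": 1},
    {"slide": [0, 0, 0], "dr": [0, 0, 0], "claw": 1},
    {"slide": [0, 0, -0.1], "dr": [0, 0, 0], "claw": 1},
    {"slide": [0, 0, -0.1], "dr": [0, 0, 0], "claw": 1},
    {"slide": [0, 0, -0.1], "dr": [0, 0, 0], "claw": 1},
    {"slide": [0, 0, 0], "dr": [0, 0, 0], "claw": 1},
    {"slide": [0, 0, 0], "dr": [0, 0, 0], "claw": 1},
  ],
)

```text
clock: 16.0
ee_pos: [0.5691, -0.1303, 0.0965]
orientation: [0.001, 0.841, 0.542, -0.0]
ft_force: [4.8, -6.8, -6.6]
opening: 0.0378
grip_force: 60.0
```

```bash
python3 z.py
```

```text
at [ 0.5691 -0.1303  0.0965] yaw -24.4 tilt 0.08 t 16.00 F [ 4.8 -6.8 -6.6] T [-1.2  -0.89  0.18] open 0.0378 q6 8.2
[0.16, -0.03, 0.0] dr z -155.4
plate z [ 0.50815118 -0.42236022] 908 [0.1443342  0.14627852]
```

Call:
step_arm(
  series=[
    {"slide": [-0.1, 0.18, 0], "dr": [0, 0, 0], "claw": 1},
    {"slide": [0, 0, 0], "dr": [0, 0, 0], "claw": 1},
    {"slide": [0, 0, -0.1], "dr": [0, 0, 0], "claw": 1},
    {"slide": [0, 0, -0.1], "dr": [0, 0, 0], "claw": 1},
    {"slide": [0, 0, -0.1], "dr": [0, 0, 0], "claw": 1},
    {"slide": [0, 0, -0.1], "dr": [0, 0, 0], "claw": 1},
    {"slide": [0, 0, 0], "dr": [0, 0, 0], "claw": 1},
    {"slide": [0, 0, 0], "dr": [0, 0, 0], "claw": 1},
  ],
)

```text
clock: 17.15
ee_pos: [0.5692, -0.1306, 0.1027]
orientation: [-0.001, 0.84, 0.542, -0.0]
ft_force: [-5.3, 3.3, -9.1]
opening: 0.0379
grip_force: 60.0
```

```bash
python3 z.py
```

```text
at [ 0.5692 -0.1306  0.1027] yaw -24.4 tilt 0.11 t 17.15 F [-5.3  3.3 -9.1] T [0.59 0.82 0.12] open 0.0379 q6 8.1
[0.18, -0.05, 0.62] dr z -155.4
plate z [ 0.50815118 -0.42236022] 911 [0.14433539 0.14626674]
```

Call:
step_arm(
  series=[
    {"slide": [0, -0.09, 0], "dr": [0, 0, 0], "claw": 1},
    {"slide": [0, 0, -0.2], "dr": [0, 0, 0], "claw": 1},
    {"slide": [0, 0, -0.3], "dr": [0, 0, 0], "claw": 1},
    {"slide": [0, 0, -0.3], "dr": [0, 0, 0], "claw": 1},
    {"slide": [0, 0, -0.3], "dr": [0, 0, 0], "claw": 1},
    {"slide": [0, 0, -0.3], "dr": [0, 0, 0], "claw": 1},
    {"slide": [0, 0, -0.3], "dr": [0, 0, 0], "claw": 1},
    {"slide": [0, 0, 0], "dr": [0, 0, 0], "claw": 1},
  ],
)

```text
clock: 18.3
ee_pos: [0.5698, -0.1316, 0.1212]
orientation: [0.002, 0.841, 0.542, 0.001]
ft_force: [-0.2, 1.2, -3.7]
opening: 0.0376
grip_force: 60.0
```

```bash
python3 z.py
```

```text
at [ 0.5698 -0.1316  0.1212] yaw -24.4 tilt 0.19 t 18.30 F [-0.2  1.2 -3.7] T [ 0.05  0.25 -0.07] open 0.0376 q6 8.1
[0.25, -0.16, 2.47] dr z -155.4
plate z [ 0.50815118 -0.42236022] 911 [0.14430626 0.1461902 ]
```

Call:
step_arm(
  series=[
    {"slide": [0, 0, -0.5], "dr": [0, 0, 0], "claw": 1},
    {"slide": [0, 0, -1], "dr": [0, 0, 0], "claw": 1},
    {"slide": [0, 0, -2], "dr": [0, 0, 0], "claw": 1},
    {"slide": [0, 0, -2], "dr": [0, 0, 0], "claw": 1},
    {"slide": [0, 0, -2], "dr": [0, 0, 0], "claw": 1},
    {"slide": [0, 0, -0.5], "dr": [0, 0, 0], "claw": 1},
    {"slide": [0, 0, 0], "dr": [0, 0, 0], "claw": 1},
    {"slide": [0, 0, 0], "dr": [0, 0, 0], "claw": 1},
  ],
)

```text
clock: 19.45
ee_pos: [0.5687, -0.1306, 0.1986]
orientation: [-0.001, 0.84, 0.542, -0.001]
ft_force: [-0.7, 0.8, -5.4]
opening: 0.0378
grip_force: 60.0
```

```bash
python3 -c "
from h import *
plan(.5055,.27,.19,14.8,8)"
```

```text
at [ 0.5687 -0.1306  0.1986] yaw -24.4 tilt 0.11 t 19.45 F [-0.7  0.8 -5.4] T [ 0.05  0.01 -0.05] open 0.0378 q6 8.1
[4.24, -2.79, 0.11] dr z -4.9
[4.46, -2.42, 0.11] dr z -4.9
[4.65, -2.03, 0.11] dr z -4.9
[4.8, -1.62, 0.11] dr z -4.9
[4.92, -1.21, 0.11] dr z -4.9
[5.01, -0.78, 0.11] dr z -4.9
[5.06, -0.35, 0.11] dr z -4.9
[5.07, 0.08, 0.11] dr z -4.9
```

Call:
step_arm(
  series=[
    {"slide": [4.24, -2.79, 0.1], "dr": [0, 0, -4.9], "claw": 1},
    {"slide": [4.46, -2.42, 0.1], "dr": [0, 0, -4.9], "claw": 1},
    {"slide": [4.65, -2.03, 0.1], "dr": [0, 0, -4.9], "claw": 1},
    {"slide": [4.8, -1.62, 0.1], "dr": [0, 0, -4.9], "claw": 1},
    {"slide": [4.92, -1.21, 0.1], "dr": [0, 0, -4.9], "claw": 1},
    {"slide": [5.01, -0.78, 0.1], "dr": [0, 0, -4.9], "claw": 1},
    {"slide": [5.06, -0.35, 0.1], "dr": [0, 0, -4.9], "claw": 1},
    {"slide": [5.07, 0.08, 0.1], "dr": [0, 0, -4.9], "claw": 1},
  ],
)

```text
clock: 20.45
ee_pos: [0.5049, 0.2714, 0.1907]
orientation: [-0.0, 0.609, 0.793, -0.001]
ft_force: [0.9, -0.4, -3.4]
opening: 0.0376
grip_force: 60.0
```

Call:
step_arm(
  series=[
    {"slide": [0, 0, 2.5], "dr": [0, 0, 0], "claw": 1},
    {"slide": [0, 0, 3], "dr": [0, 0, 0], "claw": 1},
    {"slide": [0, 0, 3], "dr": [0, 0, 0], "claw": 1},
    {"slide": [0, 0, 2.5], "dr": [0, 0, 0], "claw": 1},
    {"slide": [0, 0, 2], "dr": [0, 0, 0], "claw": 1},
    {"slide": [0, 0, 1], "dr": [0, 0, 0], "claw": 1},
    {"slide": [0, 0, 0], "dr": [0, 0, 0], "claw": 1},
    {"slide": [0, 0, 0], "dr": [0, 0, 0], "claw": 1},
  ],
)

```text
clock: 21.45
ee_pos: [0.5064, 0.2703, 0.053]
orientation: [0.0, 0.61, 0.792, 0.001]
ft_force: [-0.5, 0.5, -3.4]
opening: 0.0379
grip_force: 60.0
```

```bash
python3 - <<'E'
from h import *
plan(.5055,.27,.0285,14.8,1)
m=camera_model('side');p,d=grab_frame('side');c=proj(m,r.sense()['ee_pos']).astype(int)
cv2.imwrite('pics/c3.png',cv2.convertScaleAbs(cv2.resize(p[c[1]-60:c[1]+60,c[0]-80:c[0]+80],(640,480),interpolation=2),alpha=1.4))
E
```

```text
at [0.5064 0.2703 0.053 ] yaw 14.8 tilt 0.11 t 21.45 F [-0.5  0.5 -3.4] T [ 0.01  0.06 -0.01] open 0.0379 q6 9.9
[-0.0, -0.09, 2.45] dr z 0.0
```

View pics/c3.png

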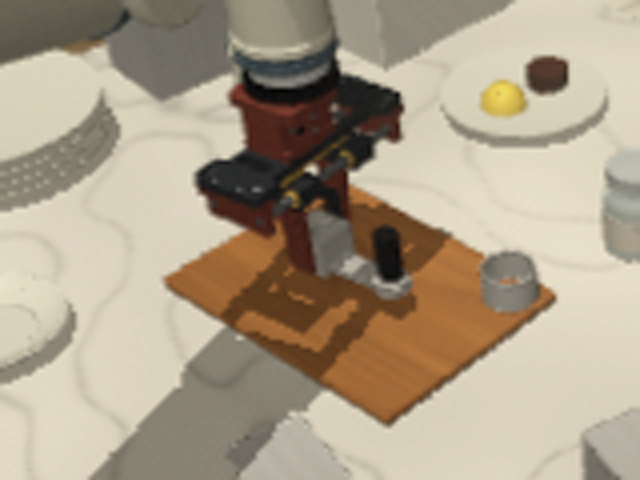

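The crank hangs level in the jaws over the board, with the hub at about (330,245) and the knob at (388,255). The cutter at (510,282) is well clear. Next I lower the crank gently.

Call:
step_arm(
  series=[
    {"slide": [0, 0, 1], "dr": [0, 0, 0], "claw": 1},
    {"slide": [0, 0, 0.7], "dr": [0, 0, 0], "claw": 1},
    {"slide": [0, 0, 0.3], "dr": [0, 0, 0], "claw": 1},
    {"slide": [0, 0, 0.15], "dr": [0, 0, 0], "claw": 1},
    {"slide": [0, 0, 0.15], "dr": [0, 0, 0], "claw": 1},
    {"slide": [0, 0, 0.1], "dr": [0, 0, 0], "claw": 1},
    {"slide": [0, 0, 0.1], "dr": [0, 0, 0], "claw": 1},
    {"slide": [0, 0, 0], "dr": [0, 0, 0], "claw": 1},
  ],
)

```text
clock: 22.5
ee_pos: [0.5058, 0.2701, 0.0285]
orientation: [0.0, 0.61, 0.792, 0.0]
ft_force: [-4.2, -2.8, 6.0]
opening: 0.0375
grip_force: 60.0
```

Contact with the board. Now release and rise.

Call:
step_arm(
  series=[
    {"slide": [0, 0, -0.05], "dr": [0, 0, 0], "claw": 0.45},
    {"slide": [0, 0, 0], "dr": [0, 0, 0], "claw": 0.3},
    {"slide": [0, 0, 0], "dr": [0, 0, 0], "claw": 0.1},
    {"slide": [0, 0, 0], "dr": [0, 0, 0], "claw": 0},
    {"slide": [0, 0, 0], "dr": [0, 0, 0], "claw": 0},
    {"slide": [0, 0, 0], "dr": [0, 0, 0], "claw": 0},
    {"slide": [0, 0, -2], "dr": [0, 0, 0], "claw": 0},
    {"slide": [0, 0, -3], "dr": [0, 0, 0], "claw": 0},
  ],
)

```text
clock: 23.5
ee_pos: [0.5053, 0.2698, 0.0781]
orientation: [-0.0, 0.61, 0.792, -0.001]
ft_force: [0.6, -0.5, 0.2]
opening: 0.0877
grip_force: 0.0
```

Call:
step_arm(
  series=[
    {"slide": [0, 0, -4], "dr": [0, 0, 0], "claw": 0},
    {"slide": [0, 0, -4], "dr": [0, 0, 0], "claw": 0},
    {"slide": [0, 0, -4], "dr": [0, 0, 0], "claw": 0},
    {"slide": [5, 0, 0], "dr": [0, 0, 0], "claw": 0},
    {"slide": [5, 0, 0], "dr": [0, 0, 0], "claw": 0},
    {"slide": [5, 0, 0], "dr": [0, 0, 0], "claw": 0},
    {"slide": [0, 0, 0], "dr": [0, 0, 0], "claw": 0},
    {"slide": [0, 0, 0], "dr": [0, 0, 0], "claw": 0},
  ],
)

```text
clock: 24.5
ee_pos: [0.4675, 0.4147, 0.1983]
orientation: [0.0, 0.61, 0.792, 0.0]
ft_force: [0.1, 0.3, 0.6]
opening: 0.0879
grip_force: 0.0
```

```bash
python3 z.py; python3 - <<'E'
from h import *
m=camera_model('top');p,d=grab_frame('top');C=cloud(m,d);z=C[...,2];v,u=np.mgrid[:384,:512]
B=(u>125)&(u<185)&(v>200)&(v<235)
for n,M,h in(('knob',B&(z>.054)&(z<.09),.07),('hub',B&(z>.034)&(z<.052)&(u<156),.046)):
    print(n,M.sum(),ray(m,(u[M].mean(),v[M].mean()),h),np.median(z[M]))
p,_=grab_frame('side');cv2.imwrite('pics/end.png',p)
E
```

```text
at [0.4675 0.4147 0.1983] yaw 14.8 tilt 0.06 t 24.50 F [0.1 0.3 0.6] T [-0.09  0.09 -0.02] open 0.0879 q6 23.6
[-55.14, -4.06, 10.18] dr z -116.2
plate z [ 0.50815118 -0.42236022] 905 [0.14434939 0.14616104]
knob 49 [0.52594167 0.19721443 0.07      ] 0.06905660406594705
hub 145 [0.50714274 0.27021131 0.046     ] 0.046022651777812396
```

View pics/end.png

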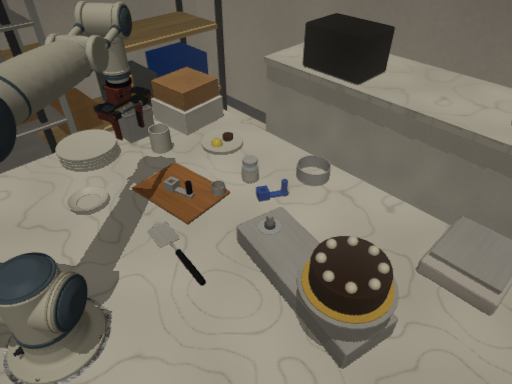

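The crank lies flat on the board at about (178,187), and the cutter (219,189) and jar (250,168) have not moved. The plinth is still at its top height.

```bash
python3 -c "
from cell import r
print(r.finish_job())"
```

```text
the job is handed in; nothing more can be done
None
```

The job is handed in after 24.5 s: I fitted the crank home, wound the lift to its hard stop, and laid the crank flat, knob up, on the board; the cake was never touched and the cutter and jar look unmoved, but no verdict came back.

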